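# Take the stuck filter cartridge out of the lamp house

### The arm

A 7-joint arm with a two-finger parallel gripper is mounted at the origin on the work surface. World frame = base frame: x ahead of the robot, y to its left, z up, the work surface at z = 0. Lengths are in m, angles in rad, forces in N, time in s.
With the tool pointing down it reaches from about 0.35 to 0.9 m from the base axis. Payload 8.1 kg.
Tool frame: the origin (TCP) lies at the centre of the arm's flange, where the gripper is bolted on; the fingertips stand 178 mm ahead of it and the grasp point (between the pads) lies 159 mm ahead of it; x points along the fingers, z is the direction in which the jaws open and shut, and the axes are right-handed (so a half turn about x gives the same grasp; the last joint's range is limited). The gripper opens to 92 mm and grips with 3 to 60 N. Pads are 19 mm wide; open, the fingers measure 130 mm over their backs; the gripper's body (75 mm by 190 mm) begins 47 mm behind the grasp point.
Start: joints at [-1.271, 0.434, 0.025, 1.573, -0.012, 1.134, -0.075], TCP at [0.245, 0.575, 0.405] pointing down, gripper open.
Joint ranges: [-2.62, 2.62], [-0.44, 2.09], [-1.27, 1.32], [0.08, 2.57], [-1.32, 4.46], [0.12, 2], [-2.74, 2.74]. Speed limits (rad/s): [2.22, 2.22, 3.01, 3.01, 3.14, 3.14, 3.14].

### API

Orientations are given as a rotation vector (axis times angle).
In Python, from cell import arm, get_image, search_frame, pinpoint gives the robot as it stands.
- The arm moves only by the tool arm_command, never from a script. Its argument "motion" is a list of rows, each a list of 7 numbers: the finger opening in mm, from 0 to 91.8, then the shift along the tool's x, y, z in mm, then the turn, a rotation vector about the tool's x, y, z in degrees. In form: [[fingers, x, y, z, ax, ay, az], ...]. A call has 1 to 5 rows; each row shifts and turns the commanded pose from where the row before left it, along the tool's axes as they then stand; what a row does not reach is not made up. A row lasts 1/8 s, in which the tool goes at most 62.5 mm and 10.7 degrees, less where a joint would pass 70% of its speed; a pose out of reach is approached as far as the arm can. A call with a gripper value outside its range is refused whole. The fingers move at their own pace and stop on an object; "newtons" is the grip in N (left out, the last holds). Time passes only in rows, so rows that do not move let the fingers close. It gives the time, the measured TCP pose, the force and the opening at its end, in the units of the state.
- arm.observe(): the state, without advancing time (a new reading comes with each control period).
- get_image(name): name is "scene" or "top" or "wrist"; returns a dict with "frame" (400x640x3 uint8, red, green, blue), "range_z" (400x640 float32, m along the optical axis (not along the pixel's ray), 0 where there is no reading), "K" (3x3 intrinsics, pixels), "origin" and "rotation" of the camera in the world; the wrist camera has in their place "tool_from_camera" (4x4, takes a point from camera to tool coordinates, whose origin is the TCP and whose axes are the tool frame's). Camera axes: x right, y down, z forward; pixel columns grow to the right and rows downward; lengths in m; the calibration is good to about 2 mm. A picture is of the moment at which its call begins: read the wrist's pose just before it.
- arm.sign_off(): hands the job in, once; it reports no verdict.
Trained networks look in the newest picture that a camera, given by its name, has taken for a name from the list of things; names that differ only in an ending like _2 or _b are one class to them, and where a whole thing is asked for, a point or a joint stands for the part that bears it (a point fixed in the world has none). Each returns a list of dicts, best first, with "p" (0 to 1); they miss things now and then, are a little off and sometimes report something else, mostly with a low value. They report only what shows in the picture. A call takes as long as a camera call. They do not tell look-alikes from the thing itself.
- search_frame(camera, target): "point" ([x, y, z] in m, in world coordinates, good to about 4 mm: the middle of the surface that is visible of it).
- pinpoint(camera, target): "point" ([x, y, z] in m, in world coordinates, good to about 4 mm: a listed point, or the origin of a listed thing).
The state is a dict: "clock": time; "joints": joint angles; "dq": joint speeds; "joint_efforts": joint torques, N m; "position": TCP position; "ee_rot": TCP orientation; "force": force on the tool from outside, world axes, zero at the start; "ft_torque": the same for the moment, N m; "width": opening from 0.0 (shut) to 1.0 (fully open).
Only numpy, scipy, OpenCV 4.12 (cv2) and the standard library are available. Lean on these libraries where they do the work, as an engineer would, in place of code of your own. Each camera call takes 0.05 s, during which the arm holds its last target. There are 200 camera calls.

### The job

Swing the latch lever on the black lamp house fully aside, open its lid until it leans back past upright and leave it open, then take out the metal filter cartridge and stand it upright on its foot in the shallow black tray. The cartridge sits wedged between two stiff clips and its glass is delicate: never pull or wrench it hard, but rock it to and fro, towards and away from the lid hinge, until a light pull brings it out. Do not disturb the small things lying around.

Things in the scene. Friction and masses are not known exactly. Their poses are not given: they have to be found in the camera images.
- lamp_house: Fixed black housing, 190 (x) x 200 (y) x 110 (z) mm, origin at the centre of its underside, z up. Filter bay open at the top: x from -50 to +65 mm, y from -85 to +85 mm, walls up to z = 110. In it the cartridge's foot stands centred at x = -15, y = 0, z = 30 mm in a recess 8 mm deep with 2 to 3 mm of play. Lid hinge at the +x side, latch at the -x side.
- latch (a joint): Steel latch lever, turns about a vertical pivot; 0 = points along the housing's +x, across the lid edge, which it holds shut; grows turning counter-clockwise seen from above, towards the housing's +y, to a stop at 1.75 rad; the lid is free from about 1.35 rad on. Starts at 0 to 0.3. Stiff (about 2.5 N at the tab) and stays where it is left.
- latch_pivot (a point): Point on the latch's pivot axis, on the underside of the lever arm, 120 mm above the housing's underside. Turns with the lever: its x axis points along the arm. The arm is 12 mm wide, 7 mm thick, and reaches 60 mm from the pivot.
- latch_tab (a point): Centre of the upright tab near the end of the latch arm, 54 mm from the pivot: 12 mm along the arm, 7 mm thick, its top 14 mm above this point, the arm's top 14 mm below it.
- lid (a joint): Lid angle: 0 closed, grows as its front edge rises, stop at 1.95 rad. The stiff hinge (about 0.17 N m) holds the lid where it is left (0.18 kg).
- lid_hinge (a point): Centre of the lid's hinge line, which runs along the housing's y at the lid's underside. The aluminium lid reaches 120 mm from here along its own -x, is 190 mm wide and 8 mm thick.
- lid_knob (a point): Centre of the black knob on the lid: 16 mm (x) x 14 mm (y) x 30 mm tall, its foot on the lid's top face 15 mm below this point. It stands 100 mm from the hinge line and 35 mm to the -y side of the lid's middle.
- cartridge: Aluminium filter cartridge, about 0.12 kg, origin at the centre of its foot, z up when upright. Body 20 mm (x) x 44 mm (y) x 40 mm tall with a round glass in it, foot narrowed to 14 mm (x); above it a thin grip blade 6 mm (x) x 24 mm (y), from 40 to 78 mm above the foot. Rock it about its y axis; pinch the blade across y from above.
- tray_in (a point): Centre of the inner floor of the fixed shallow black tray, inside 152 (x) x 142 (y) mm, floor 4 mm and rim 18 mm above the table.
- driver: A screwdriver 150 mm long lying on the table; leave it alone. Origin near its middle, x along it.
- vial: A small closed jar, 28 mm across, 55 mm tall; leave it alone. Origin at the centre of its foot.
- thumbnut: A black knurled nut, 38 mm across, 28 mm tall; leave it alone. Origin at the centre of its foot.
- clips (a point): Point midway between the two clips, level with their undersides, 45 mm above the cartridge's foot. From +x and -x a steel clip (14 mm wide in y, 6 thick) overhangs the cartridge's shoulder to 1 to 2.5 mm from its blade. Each slides only along x, takes 5 N to push back (12 mm at most), stays there; 6 mm clears. Tilting the cartridge 0.2 to 0.3 rad to a side pushes that clip clear; both must be.
Mind the look-alikes: they are no part of the job. What is meant by the part that bears tray_in is not blue, orange or turquoise, and is the larger of those in its own colour.

How it is judged:
On the way, in this order (a step that is already met when the one before it is completed fails the run):
1. the latch lever is swung aside, clear of the lid (value of joint latch above 1.35 rad), for 0.2 s.
2. the lid is open past upright (value of joint lid above 1.6 rad), for 0.2 s.
3. the cartridge is out of the lamp house (z of cartridge in the frame of lamp_house above 0.112 m), for 0.1 s.
At the end, for the whole second after the job is handed in: The latch lever is still aside (over 1.35 rad), the lid still open past upright (over 1.58 rad), and the cartridge stands upright (within 0.12 rad) on the tray's floor (within 5 mm of it), inside the rim, released and at rest (value of joint latch above 1.35 rad and value of joint lid above 1.58 rad and x of cartridge in the frame of tray_in between -0.068 and 0.068 m and y of cartridge in the frame of tray_in between -0.063 and 0.063 m and z of cartridge in the frame of tray_in between -0.005 and 0.005 m and angle between cartridge's own z axis and vertical below 0.12 rad and linear speed of cartridge below 0.02 m/s and contact force between the fingers and cartridge below 0.1 N); the robot touches nothing.
It fails at once if the screwdriver was moved by over 30 mm (distance of driver from where it was at the start of the episode above 0.03 m).
It fails at once if the small jar was moved by over 30 mm (distance of vial from where it was at the start of the episode above 0.03 m).
It fails at once if the jar was knocked over (angle between vial's own z axis and vertical above 0.6 rad).
It fails at once if the knurled nut was moved by over 30 mm (distance of thumbnut from where it was at the start of the episode above 0.03 m).
It fails at once if the cartridge was pulled, wrenched or pressed against the lamp house with over 40 N (contact force between cartridge and lamp_house above 40 N).
It also fails if it takes over 72 s, if anything falls off the work surface, if the arm or the gripper's body presses on something with over 40 N, if the wrist force passes 120 N, or if a joint passes its speed limit or range.

## Working session

There is one attempt and no reset: what is moved stays moved. The work goes in short steps, Python scripts to look and compute and a tool call to move; the robot and the scene stay as the last step left them, time stands still between calls to the robot, and variables do not carry over. Pictures are saved under pics/ and viewed, about 8 in all and at most 12, crops included, and the job is handed in when it is done.

Besides the shell and the picture viewer there is one more tool, called after ">>>" as name(argument=value, ...), one argument or row to a line, values as JSON. arm_command: Moves the arm, as the interface text tells. Its arguments: {"type":"object","properties":{"motion":{"type":"array"},"newtons":{"type":"number"}},"required":["motion"]}

```bash
ls; mkdir -p pics; cat > h.py <<'E'
import numpy as np, cv2
from scipy.spatial.transform import Rotation as R
from cell import arm, get_image, search_frame, pinpoint
np.set_printoptions(precision=4,suppress=True)
def st():
    s=arm.observe(); return s
def show(s=None):
    s=s or st(); print('t',round(s['clock'],3),'pos',np.array(s['position']),'rv',np.array(s['ee_rot']),'F',np.array(s['force']),'w',round(s['width'],3)); print('R',R.from_rotvec(s['ee_rot']).as_matrix().round(3).tolist(),'q',np.array(s['joints']))
def save(im,name): cv2.imwrite('pics/'+name,im['frame'][:,:,::-1])
E
python3 - <<'E'
from h import *
show()
for c in ['scene','top']:
    im=get_image(c); save(im,c+'0.png'); print(c,im['origin'],im['rotation'],im['K'])
    for n in ['lamp_house','latch_pivot','latch_tab','lid_hinge','lid_knob','cartridge','tray_in','driver','vial','thumbnut','clips']:
        for r in pinpoint(c,n)[:3]: print(c,n,round(r['p'],2),np.array(r['point']))
E
```

```text
pics
t 0.0 pos [0.2449 0.5747 0.4039] rv [-0.9085  1.3746  0.9069] F [ 0.0912 -0.19    0.8118] w 1.001
R [[-0.0, -0.92, 0.392], [-0.002, 0.392, 0.92], [-1.0, -0.0, -0.002]] q [-1.2706  0.4352  0.025   1.5741 -0.0116  1.134  -0.0751]
scene [1.311  0.3321 0.9066] [-1.2492 -2.2147  0.9933] [[424.2872   0.     320.3281]
 [  0.     424.2872 202.7429]
 [  0.       0.       1.    ]]
scene lamp_house 0.81 [0.555  0.2379 0.0041]
scene latch_pivot 0.41 [0.4841 0.2935 0.1202]
scene latch_tab 0.58 [0.5384 0.2908 0.1365]
scene lid_hinge 0.97 [0.6237 0.236  0.1118]
scene lid_hinge 0.53 [0.4847 0.2914 0.1181]
scene lid_knob 0.93 [0.522  0.2064 0.1334]
scene lid_knob 0.66 [ 0.5308 -0.1694  0.0016]
scene cartridge 0.58 [ 0.4592  0.043  -0.0016]
scene tray_in 0.93 [ 0.2946 -0.2546  0.0069]
scene tray_in 0.9 [ 0.5315 -0.171   0.0012]
scene tray_in 0.74 [ 0.5227 -0.4457  0.003 ]
scene driver 0.77 [ 0.4574  0.045  -0.0007]
scene vial 0.68 [0.71   0.0651 0.0023]
scene thumbnut 0.57 [ 0.612   0.0439 -0.0015]
scene clips 0.79 [0.5468 0.2411 0.0776]
top [ 0.2295 -0.1451  1.4914] [-2.1586  2.0516 -0.2202] [[423.9617   0.     320.1674]
 [  0.     423.9617 198.3392]
 [  0.       0.       1.    ]]
top lamp_house 0.85 [ 0.5588  0.2404 -0.0053]
top latch_pivot 0.49 [0.486  0.2855 0.1225]
top latch_tab 0.69 [ 0.6086  0.043  -0.0006]
top lid_hinge 0.95 [0.6235 0.2363 0.1112]
top lid_hinge 0.62 [ 0.5598  0.2352 -0.0024]
top lid_knob 0.82 [0.522  0.2066 0.134 ]
top lid_knob 0.6 [ 0.5607  0.2409 -0.0025]
top tray_in 0.98 [ 0.2972 -0.2592  0.0002]
top tray_in 0.64 [ 0.7611 -0.2026  0.0034]
top tray_in 0.64 [ 0.5207 -0.4468 -0.0005]
top driver 0.76 [0.4575 0.043  0.0011]
top vial 0.56 [0.7119 0.0658 0.0001]
top vial 0.44 [0.455  0.0448 0.0017]
```

View pics/scene0.png

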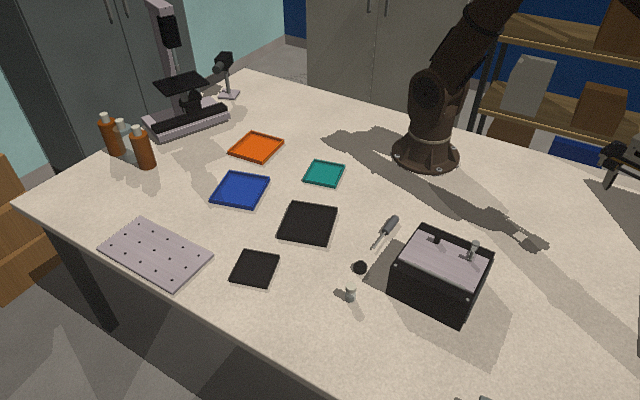

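View pics/top0.png

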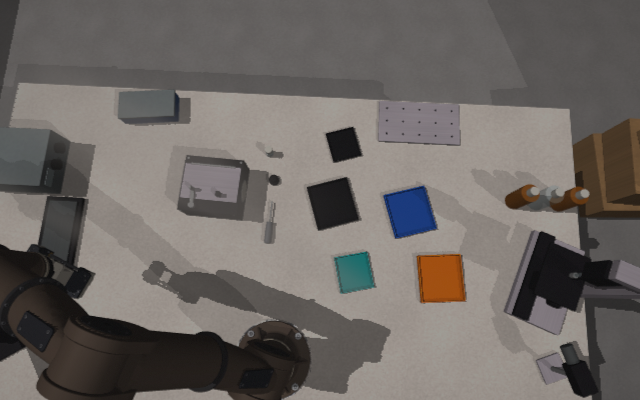

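The larger black tray is at scene (307,223) and top (333,203). The lamp house is at scene (443,273), with its latch near (472,250) and its knob near (437,238). Next I'll refine the poses from depth.

```bash
cat >> h.py <<'E'
def cloud(im,cam=None):
    K=im['K'];z=im['range_z'];v,u=np.mgrid[:z.shape[0],:z.shape[1]]
    p=np.stack([(u-K[0,2])/K[0,0]*z,(v-K[1,2])/K[1,1]*z,z],-1)
    if 'tool_from_camera' in im:
        s=cam; T=np.array(im['tool_from_camera']); p=p@T[:3,:3].T+T[:3,3]; M=R.from_rotvec(s['ee_rot']).as_matrix(); w=p@M.T+np.array(s['position'])
    else:
        r=np.array(im['rotation']); r=R.from_rotvec(r).as_matrix() if r.shape==(3,) else r
        w=p@r.T+np.array(im['origin'])
    w[z<=0]=np.nan
    return w
def rect(pts): 
    (c,s,a)=cv2.minAreaRect((pts[:,:2]*1000).astype(np.float32)); return np.array(c),np.array(s),a
E
python3 - <<'E'
from h import *
for c in ['top','scene']:
    im=get_image(c); w=cloud(im); 
    box=(abs(w[...,0]-.56)<.2)&(abs(w[...,1]-.24)<.2)
    zs=w[...,2][box]; h,e=np.histogram(zs[(zs>.09)&(zs<.17)],bins=16,range=(.09,.17)); print(c,h)
    m=box&(w[...,2]>.105)&(w[...,2]<.124); print('lid',rect(w[m]), np.median(w[m],0))
    f=im['frame'].astype(int); 
    t=(abs(w[...,0]-.53)<.12)&(abs(w[...,1]+.171)<.12)&(w[...,2]<.03)&(f.max(-1)<70)
    n,l,sx,cc=cv2.connectedComponentsWithStats(t.astype(np.uint8)); k=1+sx[1:,4].argmax(); print('tray',rect(w[l==k]),sx[k,4],np.nanmedian(w[l==k],0))
    hi=box&(w[...,2]>.127)&(w[...,2]<.18)
    n,l,sx,cc=cv2.connectedComponentsWithStats(hi.astype(np.uint8))
    for k in range(1,n):
        if sx[k,4]>3: print('hi',sx[k,4],w[l==k].mean(0),w[l==k].min(0),w[l==k].max(0))
E
```

```text
top [  33   39   49  427  780 1026  843  121   35   10    3   18   10    5
    1    0]
lid (array([558.9507, 240.3006]), array([204.0895, 191.6654]), 87.42987823486328) [0.5578 0.2356 0.1168]
tray (array([ 537.1204, -174.1145]), array([161.8531, 153.5477]), 17.830303192138672) 1872 [ 0.5362 -0.1729  0.0059]
hi 23 [0.5359 0.2931 0.1445] [0.5282 0.2884 0.1272] [0.5432 0.2982 0.1607]
hi 30 [0.5212 0.2042 0.1453] [0.5144 0.1988 0.1289] [0.5295 0.2129 0.1532]
hi 54 [0.4933 0.2928 0.131 ] [0.4743 0.2833 0.1273] [0.5223 0.3025 0.1367]
scene [ 120  130  215  556 1176 1982  964   71   37   18   10   31   16    4
    0    0]
lid (array([558.3722, 240.2562]), array([201.8929, 193.8971]), 87.224609375) [0.579  0.2451 0.1181]
tray (array([ 536.8755, -171.6645]), array([165.2556, 150.4335]), 18.004653930664062) 1996 [ 0.539  -0.1733  0.0059]
hi 64 [0.526  0.2067 0.1417] [0.5131 0.1991 0.1272] [0.5323 0.2135 0.1529]
hi 102 [0.5115 0.294  0.1351] [0.4727 0.2841 0.127 ] [0.544  0.3019 0.1565]
```

>>> arm_command(
  motion=[
    [91, 0, 0, -56, 0, 0, 0],
    [91, 0, 0, -56, 0, 0, 0],
    [91, 0, 0, -56, 0, 0, 0],
    [91, 0, 0, -56, 0, 0, 0],
  ],
)

```text
clock: 1.8
position: [0.1565, 0.3673, 0.4047]
ee_rot: [-0.907, 1.373, 0.908]
force: [-0.5, 0.2, 1.4]
width: 0.992
```

>>> arm_command(
  motion=[
    [0, 0, 0, 0, -10.1, 0, 0],
    [0, 0, 0, 0, -10.1, 0, 0],
    [0, 0, -55, -12.4, 0, 0, 0],
    [0, 0, -55, -12.4, 0, 0, 0],
    [0, 0, -55, -12.4, 0, 0, 0],
  ],
  newtons=10,
)

```text
clock: 2.42
position: [0.3216, 0.3229, 0.4051]
ee_rot: [-1.172, 1.231, 1.173]
force: [-0.1, 1.0, 0.5]
width: 0.494
```

>>> arm_command(
  motion=[
    [0, 0, -55, -12.4, 0, 0, 0],
    [0, 0, -55, -12.4, 0, 0, 0],
    [0, 0, -55, -12.4, 0, 0, 0],
  ],
)

```text
clock: 2.8
position: [0.4847, 0.2774, 0.405]
ee_rot: [-1.172, 1.232, 1.172]
force: [-0.1, 1.4, 0.2]
width: 0.171
```

```bash
python3 - <<'E'
from h import *
s=st(); show(s)
im=get_image('wrist'); save(im,'w1.png'); w=cloud(im,s); print(im['tool_from_camera'])
for n in ['latch_pivot','latch_tab','lid_knob','lid_hinge','lamp_house']:
    for r in pinpoint('wrist',n)[:2]: print(n,round(r['p'],2),np.array(r['point']))
m=(w[...,2]>.134)&(w[...,2]<.17)&(abs(w[...,0]-.55)<.15)
n,l,sx,cc=cv2.connectedComponentsWithStats(m.astype(np.uint8))
for k in range(1,n):
    if sx[k,4]>30: print('hi',sx[k],w[l==k].mean(0),w[l==k].min(0),w[l==k].max(0))
E
```

```text
t 2.8 pos [0.4847 0.2774 0.405 ] rv [-1.1722  1.2316  1.1723] F [-0.0678  1.4496  0.162 ] w 0.171
R [[0.001, -0.999, 0.05], [0.001, 0.05, 0.999], [-1.0, -0.001, 0.001]] q [-0.8001  0.3262  0.2441  1.753  -0.0885  1.0723  0.9948]
[[ 0.0004 -0.2972  0.9548  0.02  ]
 [ 0.0004 -0.9548 -0.2972  0.08  ]
 [ 1.      0.0005 -0.0003  0.0008]
 [ 0.      0.      0.      1.    ]]
latch_pivot 0.75 [0.4844 0.2921 0.1202]
lid_knob 0.79 [0.5176 0.2079 0.1356]
lid_hinge 0.83 [0.6266 0.2344 0.1123]
lid_hinge 0.2 [ 0.6119  0.0474 -0.0013]
lamp_house 0.9 [0.5612 0.2416 0.0042]
hi [235 237  19  15 249] [0.5178 0.2083 0.144 ] [0.5145 0.1996 0.1342] [0.5278 0.2141 0.1495]
```

>>> arm_command(
  motion=[
    [0, 0, -53, -16, 0, 0, 0],
    [0, 47, 0, 0, 0, 0, 0],
    [0, 46, 0, 0, 0, 0, 0],
    [0, 0, 0, 0, 0, 0, 0],
  ],
)

```text
clock: 3.6
position: [0.5329, 0.2598, 0.3091]
ee_rot: [-1.173, 1.238, 1.176]
force: [0.3, -0.0, 0.3]
width: 0.003
```

```bash
python3 - <<'E'
from h import *
show()
im=get_image('scene'); cv2.imwrite('pics/s2.png',cv2.resize(im['frame'][180:340,350:550,::-1],None,fx=4,fy=4,interpolation=cv2.INTER_CUBIC)[:600,:800])
E
```

```text
t 3.6 pos [0.5329 0.2598 0.3091] rv [-1.1729  1.2382  1.1765] F [ 0.316  -0.0456  0.293 ] w 0.003
R [[-0.006, -0.999, 0.048], [-0.003, 0.048, 0.999], [-1.0, 0.006, -0.003]] q [-0.7109  0.4818  0.2371  1.7779 -0.1394  0.9048  1.1098]
```

View pics/s2.png

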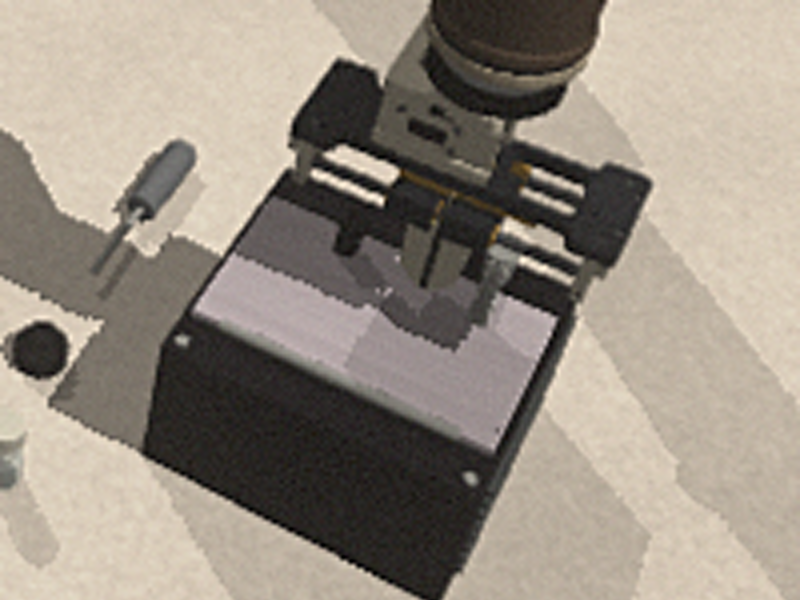

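>>> arm_command(
  motion=[
    [0, -2, -4, 15, 0, 0, 0],
    [0, 0, 0, 15, 0, 0, 0],
    [0, 0, 0, 12, 0, 0, 0],
    [0, 0, 6, 10, 0, 0, 0],
    [0, 0, 8, 9, 0, 0, 0],
  ],
)

```text
clock: 4.28
position: [0.5281, 0.3214, 0.314]
ee_rot: [-1.172, 1.232, 1.171]
force: [0.9, -3.4, 0.2]
width: 0.004
```

>>> arm_command(
  motion=[
    [0, 0, 10, 7, 0, 0, 0],
    [0, 0, 10, 4, 0, 0, 0],
    [0, 0, 8, 4, 0, 0, 0],
    [0, 0, 6, 2, 0, 0, 0],
    [0, 0, 0, 0, 0, 0, 0],
  ],
)

```text
clock: 4.9
position: [0.4945, 0.3401, 0.3139]
ee_rot: [-1.172, 1.232, 1.173]
force: [-0.2, 0.4, 0.2]
width: 0.008
```

```bash
python3 - <<'E'
from h import *
show()
for c in ['scene','top']:
    im=get_image(c)
    if c=='scene': cv2.imwrite('pics/s3.png',cv2.resize(im['frame'][180:330,350:550,::-1],None,fx=3,fy=3,interpolation=cv2.INTER_CUBIC))
    for n in ['latch_pivot','latch_tab']:
        for r in pinpoint(c,n)[:2]: print(c,n,round(r['p'],2),np.array(r['point']))
E
```

```text
t 4.9 pos [0.4945 0.3401 0.3139] rv [-1.1719  1.232   1.1735] F [-0.2322  0.4062  0.177 ] w 0.008
R [[-0.001, -0.999, 0.049], [0.001, 0.049, 0.999], [-1.0, 0.001, 0.001]] q [-0.8527  0.4848  0.2301  1.7576 -0.1358  0.9146  0.9562]
scene latch_pivot 0.43 [0.4846 0.2937 0.1209]
scene latch_tab 0.58 [ 0.6118  0.0404 -0.0017]
top latch_tab 0.18 [0.4595 0.0417 0.0051]
```

View pics/s3.png

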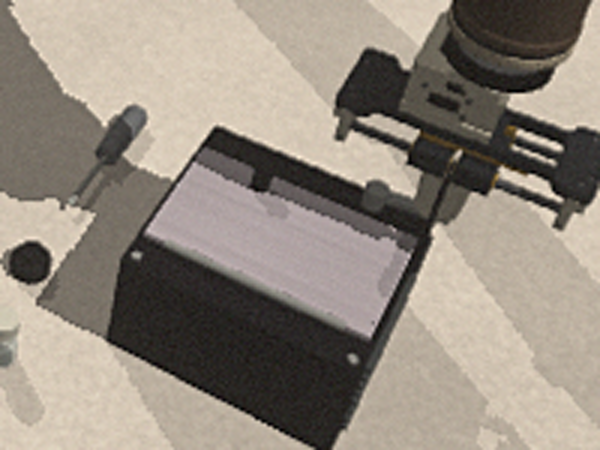

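>>> arm_command(
  motion=[
    [0, 0, 3, 0, 0, 0, 0],
    [0, 0, 3, 0, 0, 0, 0],
    [0, 0, 0, 0, 0, 0, 0],
  ],
)

```text
clock: 5.58
position: [0.4902, 0.3393, 0.314]
ee_rot: [-1.172, 1.231, 1.169]
force: [6.4, -0.7, -4.2]
width: 0.001
```

>>> arm_command(
  motion=[
    [30, 0, -25, 0, 0, 0, 0],
    [34, -60, 0, -20, 0, 0, 0],
    [34, 0, -14, -50, 0, 0, 0],
    [34, 0, 0, -58, 0, 0, 0],
    [34, 0, 0, 0, 0, 0, 0],
  ],
)

```text
clock: 6.2
position: [0.5217, 0.205, 0.3734]
ee_rot: [-1.168, 1.237, 1.166]
force: [-0.6, 1.0, -0.4]
width: 0.368
```

```bash
python3 - <<'E'
from h import *
s=st(); show(s)
for c in ['wrist','scene','top']:
    im=get_image(c); w=cloud(im,s)
    if c=='wrist': save(im,'w4.png')
    for n in ['latch_pivot','latch_tab','lid_knob','lid_hinge']:
        for r in pinpoint(c,n)[:2]: print(c,n,round(r['p'],2),np.array(r['point']))
    m=(w[...,2]>.132)&(w[...,2]<.165)&(abs(w[...,0]-.5)<.15)&(abs(w[...,1]-.28)<.12)
    n,l,sx,cc=cv2.connectedComponentsWithStats(m.astype(np.uint8))
    for k in range(1,n):
        if sx[k,4]>8: print('hi',sx[k],w[l==k].mean(0),w[l==k].min(0),w[l==k].max(0))
E
```

```text
t 6.2 pos [0.5217 0.205  0.3734] rv [-1.1678  1.2373  1.166 ] F [-0.5767  0.9942 -0.3625] w 0.368
R [[-0.0, -0.998, 0.058], [-0.002, 0.058, 0.998], [-1.0, 0.0, -0.002]] q [-0.6766  0.3616  0.2765  1.7909 -0.1129  1.0056  1.1567]
wrist latch_pivot 0.85 [0.4843 0.2931 0.1194]
wrist latch_tab 0.74 [0.4802 0.3483 0.1437]
wrist lid_knob 0.94 [0.5182 0.2048 0.1354]
wrist lid_hinge 0.55 [0.6256 0.2321 0.1122]
wrist lid_hinge 0.31 [0.5636 0.2416 0.0054]
hi [503 140  38  16 446] [0.476  0.3443 0.1476] [0.4727 0.3401 0.132 ] [0.4803 0.3526 0.156 ]
hi [315 205  19  27 465] [0.5206 0.2069 0.1459] [0.5144 0.1999 0.1321] [0.5305 0.2138 0.1498]
scene latch_pivot 0.47 [0.4556 0.0442 0.0004]
scene latch_pivot 0.45 [0.4833 0.2951 0.1216]
scene latch_tab 0.66 [0.4806 0.3451 0.1402]
scene lid_knob 0.82 [0.5217 0.2078 0.1326]
scene lid_hinge 0.56 [0.6252 0.2364 0.1111]
hi [434 232   8  10  53] [0.5256 0.207  0.1444] [0.5134 0.1989 0.1331] [0.5325 0.2133 0.1526]
hi [496 241   8   9  47] [0.4779 0.3463 0.1459] [0.4739 0.3406 0.133 ] [0.4818 0.3523 0.1585]
top latch_pivot 0.68 [ 0.6073  0.0414 -0.0004]
top latch_tab 0.18 [0.6251 0.2354 0.1095]
top lid_knob 0.68 [0.5219 0.2062 0.1341]
top lid_hinge 0.69 [0.6267 0.2345 0.1108]
top lid_hinge 0.56 [ 0.6098  0.0456 -0.002 ]
```

View pics/w4.png

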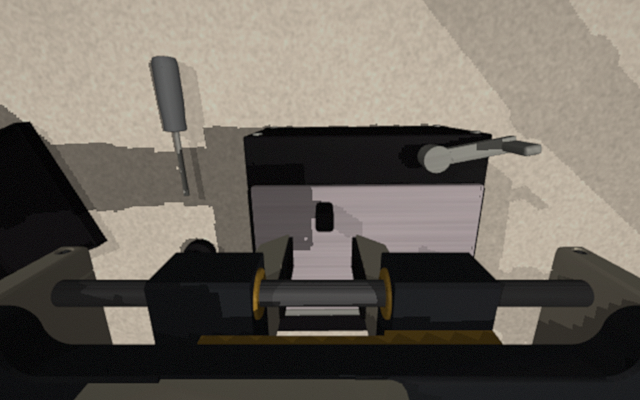

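>>> arm_command(
  motion=[
    [34, 36, -1, 1, 0, 0, 0],
    [34, 36, 0, 0, 0, 0, 0],
    [0, 0, 0, 0, 0, 0, 0],
    [0, 0, 0, 0, 0, 0, 0],
    [0, 0, 0, 0, 0, 0, 0],
  ],
  newtons=12,
)

```text
clock: 7.58
position: [0.5227, 0.2074, 0.3015]
ee_rot: [-1.173, 1.239, 1.169]
force: [0.8, -14.2, -2.7]
width: 0.151
```

```bash
python3 - <<'E'
from h import *
show()
# arc waypoints (grasp rel hinge): r0 along lid -x 102, normal 31
th=np.linspace(0,1.82,15); x=-102*np.cos(th)+31*np.sin(th); z=102*np.sin(th)+31*np.cos(th)
print(np.c_[th[1:],-np.diff(z),-np.diff(x)])
E
```

```text
t 7.575 pos [0.5227 0.2074 0.3015] rv [-1.1725  1.2393  1.1685] F [  0.804  -14.2345  -2.661 ] w 0.151
R [[-0.002, -0.999, 0.054], [-0.005, 0.054, 0.999], [-1.0, 0.002, -0.005]] q [-0.6609  0.4473  0.2563  1.8641 -0.1411  0.852   1.182 ]
[[  0.13   -12.9611  -4.8793]
 [  0.26   -12.2192  -6.5184]
 [  0.39   -11.2711  -8.0474]
 [  0.52   -10.1328  -9.4406]
 [  0.65    -8.8234 -10.6745]
 [  0.78    -7.3652 -11.7282]
 [  0.91    -5.7827 -12.5841]
 [  1.04    -4.1026 -13.2275]
 [  1.17    -2.3532 -13.6477]
 [  1.3     -0.5641 -13.8376]
 [  1.43     1.2345 -13.794 ]
 [  1.56     3.0122 -13.5176]
 [  1.69     4.7391 -13.013 ]
 [  1.82     6.3861 -12.2889]]
```

>>> arm_command(
  motion=[
    [0, 0, 0, -2, 0, 0, 0],
    [0, -13, -4.9, 0, 0, 0, 0],
    [0, -12.2, -6.5, 0, 0, 0, 0],
  ],
)

```text
clock: 7.95
position: [0.5334, 0.2064, 0.3271]
ee_rot: [-1.172, 1.238, 1.172]
force: [-1.4, -7.9, -3.3]
width: 0.153
```

>>> arm_command(
  motion=[
    [0, -11.3, -8, 0, 0, 0, 0],
    [0, -10.1, -9.4, 0, 0, 0, 0],
    [0, -8.8, -10.7, 0, 0, 0, 0],
    [0, -7.4, -11.7, 0, 0, 0, 0],
  ],
)

```text
clock: 8.45
position: [0.5733, 0.2045, 0.3651]
ee_rot: [-1.172, 1.237, 1.171]
force: [-1.8, -7.0, -4.5]
width: 0.146
```

Forces are small, and the lid appears to follow.

>>> arm_command(
  motion=[
    [0, -5.8, -12.6, -1, 0, 0, 0],
    [0, -4.1, -13.2, 0, 0, 0, 0],
    [0, -2.4, -13.6, 0, 0, 0, 0],
    [0, -0.6, -13.8, 0, 0, 0, 0],
  ],
)

```text
clock: 8.95
position: [0.6268, 0.2016, 0.3783]
ee_rot: [-1.172, 1.235, 1.171]
force: [-3.8, -3.5, -1.6]
width: 0.151
```

>>> arm_command(
  motion=[
    [0, 1.2, -13.8, 0, 0, 0, 0],
    [0, 3, -13.5, 0, 0, 0, 0],
    [0, 4.7, -13, 0, 0, 0, 0],
    [0, 6.4, -12.3, 0, 0, 0, 0],
    [0, 0, 0, 0, 0, 0, 0],
  ],
)

```text
clock: 9.57
position: [0.6803, 0.1991, 0.3626]
ee_rot: [-1.173, 1.233, 1.169]
force: [2.5, -6.0, 1.1]
width: 0.156
```

```bash
python3 - <<'E'
from h import *
show()
im=get_image('scene'); cv2.imwrite('pics/s5.png',cv2.resize(im['frame'][150:330,350:550,::-1],None,fx=3,fy=3,interpolation=cv2.INTER_CUBIC))
for n in ['lid_knob','lid_hinge','cartridge','clips']:
    for r in pinpoint('scene',n)[:2]: print(n,round(r['p'],2),np.array(r['point']))
E
```

```text
t 9.575 pos [0.6803 0.1991 0.3626] rv [-1.1729  1.2326  1.169 ] F [ 2.4635 -6.0137  1.114 ] w 0.156
R [[0.002, -0.999, 0.052], [-0.001, 0.052, 0.999], [-1.0, -0.002, -0.001]] q [-0.5269  0.6115  0.2807  1.4086 -0.1737  1.1442  1.2963]
lid_knob 0.57 [0.6712 0.1979 0.2005]
lid_hinge 0.87 [0.6249 0.2359 0.1115]
clips 0.87 [0.5466 0.2432 0.0751]
```

View pics/s5.png

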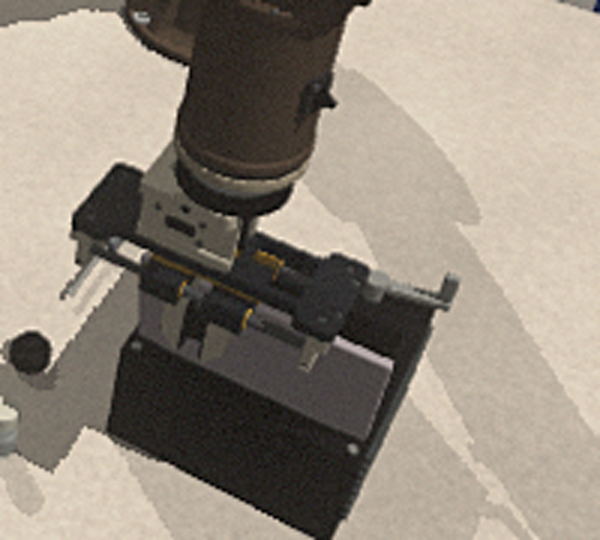

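>>> arm_command(
  motion=[
    [60, 0, 0, 0, 0, 0, 0],
    [60, 0, 0, 0, 0, 0, 0],
    [60, -40, -3, 0, 0, 0, 0],
    [60, -50, -2, 0, 0, 0, 0],
  ],
)

```text
clock: 10.32
position: [0.6838, 0.2008, 0.4517]
ee_rot: [-1.172, 1.234, 1.175]
force: [-0.4, -0.4, -1.0]
width: 0.536
```

>>> arm_command(
  motion=[
    [60, 0, 48, 12, 0, 0, 0],
    [60, 0, 48, 12, 0, 0, 0],
    [60, 20, 47, 12, 0, 0, 0],
    [60, 30, 0, 0, 0, 0, 0],
    [60, 0, 0, 0, 0, 0, 0],
  ],
)

```text
clock: 10.95
position: [0.5421, 0.2437, 0.4003]
ee_rot: [-1.172, 1.235, 1.175]
force: [0.3, 0.2, -0.2]
width: 0.652
```

```bash
python3 - <<'E'
from h import *
s=st(); show(s)
for c in ['wrist','scene','top']:
    im=get_image(c); w=cloud(im,s)
    if c=='wrist':
        save(im,'w6.png')
        m=(w[...,2]>.09)&(w[...,2]<.125)&(abs(w[...,0]-.545)<.04)&(abs(w[...,1]-.242)<.06)
        n,l,sx,cc=cv2.connectedComponentsWithStats(m.astype(np.uint8))
        for k in range(1,n):
            if sx[k,4]>8: print('hi',sx[k],w[l==k].mean(0),np.percentile(w[l==k],3,0),np.percentile(w[l==k],97,0))
    for n in ['cartridge','clips','lid_knob','lid_hinge']:
        for r in pinpoint(c,n)[:2]: print(c,n,round(r['p'],2),np.array(r['point']))
E
```

```text
t 10.95 pos [0.5421 0.2437 0.4003] rv [-1.1725  1.2349  1.1749] F [ 0.2994  0.2257 -0.1763] w 0.652
R [[-0.003, -0.999, 0.049], [-0.001, 0.049, 0.999], [-1.0, 0.003, -0.001]] q [-0.706   0.3918  0.2707  1.6718 -0.1156  1.0968  1.1203]
hi [252 155 133   8 613] [0.5074 0.2531 0.1095] [0.5052 0.1907 0.1074] [0.5103 0.2994 0.1111]
hi [306 191  25  11 272] [0.5431 0.2403 0.1038] [0.5408 0.2292 0.0917] [0.547  0.2516 0.1088]
wrist cartridge 0.72 [0.5428 0.2384 0.0309]
wrist clips 0.74 [0.5435 0.2408 0.0737]
wrist lid_hinge 0.66 [0.6261 0.2341 0.1085]
scene cartridge 0.61 [ 0.4553  0.0457 -0.0001]
scene cartridge 0.39 [ 0.613   0.0418 -0.0008]
scene clips 0.92 [0.5422 0.2437 0.0758]
scene lid_knob 0.66 [0.6682 0.1978 0.2018]
scene lid_hinge 0.84 [0.6255 0.2353 0.1124]
scene lid_hinge 0.33 [ 0.5343 -0.173   0.0007]
top cartridge 0.44 [0.5434 0.2359 0.0294]
top clips 0.91 [0.5434 0.2425 0.0746]
top lid_knob 0.9 [0.6665 0.1983 0.2024]
top lid_knob 0.44 [0.4867 0.2883 0.1196]
top lid_hinge 0.68 [0.6247 0.235  0.1102]
```

View pics/w6.png

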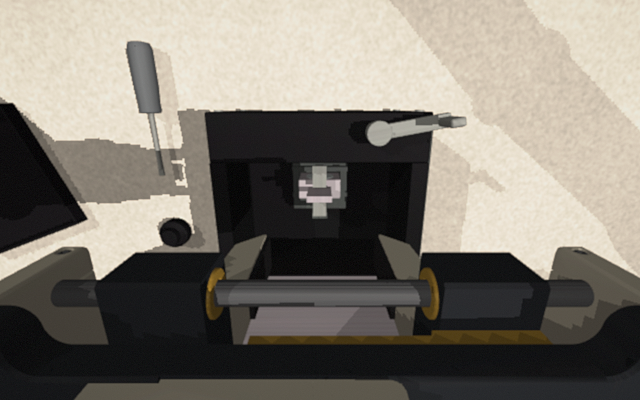

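>>> arm_command(
  motion=[
    [60, 47, -2.2, -3.2, 0, 0, 0],
    [60, 47, 0, 0, 0, 0, 0],
    [60, 30, 0, 0, 0, 0, 0],
    [50, 16, 0, 0, 0, 0, 0],
    [40, 0, 0, 0, 0, 0, 0],
  ],
  newtons=5,
)

```text
clock: 12.32
position: [0.5453, 0.2398, 0.2609]
ee_rot: [-1.172, 1.234, 1.173]
force: [-0.4, -0.1, 0.1]
width: 0.484
```

>>> arm_command(
  motion=[
    [0, 0, 0, 0, 0, 0, 0],
    [0, 0, 0, 0, 0, 0, 0],
    [0, 0, 0, 0, 0, 0, 0],
    [0, 0, 0, 0, 0, 0, 0],
  ],
)

```text
clock: 12.82
position: [0.5459, 0.24, 0.2627]
ee_rot: [-1.172, 1.23, 1.171]
force: [0.3, -1.2, 7.2]
width: 0.26
```

>>> arm_command(
  motion=[
    [0, 0, 0, 0, 0, 0, 0],
    [0, 0, 0, 0, 0, 0, 0],
  ],
  newtons=8,
)

```text
clock: 13.08
position: [0.5459, 0.24, 0.2626]
ee_rot: [-1.172, 1.23, 1.171]
force: [-0.3, -0.5, 7.1]
width: 0.26
```

```bash
python3 - <<'E'
from h import *
s=st(); show(s); print(s['ft_torque'])
im=get_image('scene'); w=cloud(im); cv2.imwrite('pics/s7.png',cv2.resize(im['frame'][150:330,350:550,::-1],None,fx=4,fy=4,interpolation=cv2.INTER_CUBIC)[:600])
E
```

```text
t 13.075 pos [0.5459 0.24   0.2626] rv [-1.1721  1.2304  1.1711] F [-0.269  -0.4727  7.0715] w 0.26
R [[0.002, -0.999, 0.05], [0.001, 0.05, 0.999], [-1.0, -0.002, 0.001]] q [-0.6668  0.5422  0.2336  1.8143 -0.1671  0.802   1.1712]
[-0.0568  0.1478 -0.0066]
```

View pics/s7.png

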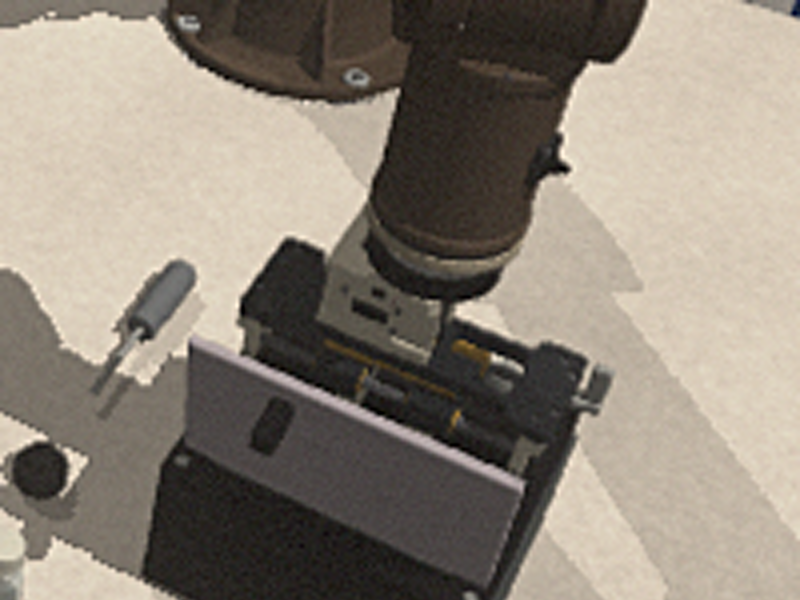

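>>> arm_command(
  motion=[
    [0, -2, 0, 0, 0, 0, 0],
    [0, 0, 0, 0, 0, 0, 0],
  ],
  newtons=12,
)

```text
clock: 13.38
position: [0.5453, 0.2399, 0.2635]
ee_rot: [-1.172, 1.233, 1.172]
force: [0.1, -0.4, -0.8]
width: 0.262
```

>>> arm_command(
  motion=[
    [0, 0, -4, 0, 0, 0, 0],
    [0, 0, -4, 0, 0, 0, 0],
    [0, 0, -4, 0, 0, 0, 0],
    [0, 0, 0, 0, 0, 0, 0],
  ],
  newtons=15,
)

```text
clock: 13.88
position: [0.5568, 0.2394, 0.263]
ee_rot: [-1.171, 1.234, 1.174]
force: [-5.0, -0.2, 2.9]
width: 0.258
```

>>> arm_command(
  motion=[
    [0, 0.5, -4, 0, 0, 0, 0],
    [0, 0.5, -3, 0, 0, 0, 0],
    [0, 0, 0, 0, 0, 0, 0],
  ],
)

```text
clock: 14.25
position: [0.5639, 0.2391, 0.2622]
ee_rot: [-1.172, 1.234, 1.174]
force: [-5.5, 0.8, 3.2]
width: 0.258
```

>>> arm_command(
  motion=[
    [0, 0.5, -4, 0, 0, 0, 0],
    [0, 0, 0, 0, 0, 0, 0],
    [0, -0.8, 8, 0, 0, 0, 0],
    [0, -0.7, 8, 0, 0, 0, 0],
    [0, 0, 7, 0, 0, 0, 0],
  ],
)

```text
clock: 14.88
position: [0.5464, 0.2397, 0.2646]
ee_rot: [-1.173, 1.229, 1.169]
force: [6.9, -0.5, 6.1]
width: 0.258
```

>>> arm_command(
  motion=[
    [0, 0, 5, 0, 0, 0, 0],
    [0, 0, 5, 0, 0, 0, 0],
    [0, 0, 4, 0, 0, 0, 0],
    [0, 0, 0, 0, 0, 0, 0],
  ],
)

```text
clock: 15.38
position: [0.5329, 0.2403, 0.2652]
ee_rot: [-1.173, 1.228, 1.168]
force: [3.8, -1.9, 8.9]
width: 0.261
```

>>> arm_command(
  motion=[
    [0, 0.5, 4, 0, 0, 0, 0],
    [0, 0.5, 4, 0, 0, 0, 0],
    [0, 0, 0, 0, 0, 0, 0],
  ],
)

```text
clock: 15.75
position: [0.5264, 0.2405, 0.2647]
ee_rot: [-1.174, 1.225, 1.165]
force: [10.4, -2.1, 7.2]
width: 0.26
```

>>> arm_command(
  motion=[
    [0, -1, 3, 0, 0, 0, 0],
    [0, -0.5, 2, 0, 0, 0, 0],
    [0, 0, 0, 0, 0, 0, 0],
  ],
)

```text
clock: 16.12
position: [0.52, 0.2409, 0.2649]
ee_rot: [-1.173, 1.228, 1.168]
force: [8.1, -1.5, 0.3]
width: 0.258
```

>>> arm_command(
  motion=[
    [0, 0, -9, 0, 0, 0, 0],
    [0, 0, -9, 0, 0, 0, 0],
    [0, 0, -7, 0, 0, 0, 0],
    [0, 0, -2, 0, 0, 0, 0],
    [0, 0, 0, 0, 0, 0, 0],
  ],
)

```text
clock: 16.75
position: [0.5452, 0.24, 0.2647]
ee_rot: [-1.171, 1.233, 1.173]
force: [-6.0, -1.4, 13.3]
width: 0.26
```

>>> arm_command(
  motion=[
    [0, -3, 0, 0, 0, 0, 0],
    [0, -2, 0, 0, 0, 0, 0],
    [0, 0, 0, 0, 0, 0, 0],
  ],
)

```text
clock: 17.12
position: [0.5448, 0.2399, 0.2684]
ee_rot: [-1.172, 1.234, 1.173]
force: [-4.1, -0.3, -1.7]
width: 0.258
```

>>> arm_command(
  motion=[
    [0, -2, 1, 0, 0, 0, 0],
    [0, -2, 0.5, 0, 0, 0, 0],
    [0, -2, 0, 0, 0, 0, 0],
    [0, 0, 0, 0, 0, 0, 0],
  ],
)

```text
clock: 17.62
position: [0.5437, 0.2399, 0.2751]
ee_rot: [-1.172, 1.233, 1.172]
force: [-4.5, 0.3, -0.7]
width: 0.259
```

>>> arm_command(
  motion=[
    [0, -2, 0.5, 0, 0, 0, 0],
    [0, -3, 0.5, 0, 0, 0, 0],
    [0, -3, 0, 0, 0, 0, 0],
    [0, 0, 0, 0, 0, 0, 0],
  ],
)

```text
clock: 18.12
position: [0.5431, 0.24, 0.2835]
ee_rot: [-1.172, 1.232, 1.172]
force: [-3.3, 0.1, 0.8]
width: 0.263
```

```bash
python3 - <<'E'
from h import *
s=st(); show(s)
im=get_image('wrist'); w=cloud(im,s); cv2.imwrite('pics/w8.png',cv2.resize(im['frame'][60:300,180:460,::-1],None,fx=2.5,fy=2.5,interpolation=cv2.INTER_CUBIC))
for n in ['cartridge','clips']:
    for r in pinpoint('wrist',n)[:2]: print(n,round(r['p'],2),np.array(r['point']))
E
```

```text
t 18.125 pos [0.5431 0.24   0.2835] rv [-1.172   1.2317  1.1717] F [-3.336   0.1217  0.7646] w 0.263
R [[0.001, -0.999, 0.05], [0.0, 0.05, 0.999], [-1.0, -0.001, 0.0]] q [-0.6758  0.5126  0.2417  1.8033 -0.1579  0.8435  1.1615]
cartridge 0.86 [0.5529 0.239  0.0569]
cartridge 0.65 [ 0.4598  0.0493 -0.0062]
clips 0.56 [0.5433 0.2383 0.073 ]
```

View pics/w8.png

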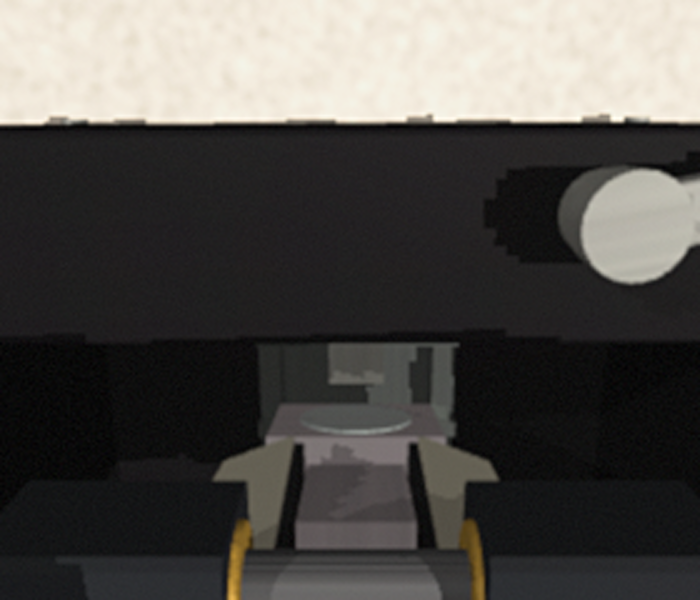

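The cartridge is rising, with its foot at z≈0.057. It leans slightly, so the foot sits towards the hinge. I'll carry on lifting gently.

>>> arm_command(
  motion=[
    [0, -4, 1, 0, 0, 0, 0],
    [0, -5, 1, 0, 0, 0, 0],
    [0, -6, 0, 0, 0, 0, 0],
    [0, -8, 0, 0, 0, 0, 0],
  ],
)

```text
clock: 18.77
position: [0.5411, 0.2401, 0.3066]
ee_rot: [-1.172, 1.232, 1.172]
force: [-0.4, 0.3, -0.7]
width: 0.256
```

>>> arm_command(
  motion=[
    [0, -12, 0, 0, 0, 0, 0],
    [0, -15, 0, 0, 0, 0, 0],
    [0, -25, 0, 0, 0, 0, 0],
    [0, -35, 0, 0, 0, 0, 0],
    [0, -35, 0, 0, 0, 0, 0],
  ],
)

```text
clock: 19.4
position: [0.5409, 0.2399, 0.43]
ee_rot: [-1.172, 1.232, 1.171]
force: [-0.1, 0.4, -0.6]
width: 0.259
```

```bash
python3 - <<'E'
from h import *
s=st(); show(s)
for c in ['wrist','scene','top']:
    im=get_image(c); w=cloud(im,s)
    if c=='scene':cv2.imwrite('pics/s9.png',cv2.resize(im['frame'][120:320,340:540,::-1],None,fx=3,fy=3,interpolation=cv2.INTER_CUBIC))
    for n in ['cartridge','tray_in','lid_knob']:
        for r in pinpoint(c,n)[:2]: print(c,n,round(r['p'],2),np.array(r['point']))
E
```

```text
t 19.4 pos [0.5409 0.2399 0.43  ] rv [-1.1721  1.2318  1.1715] F [-0.1072  0.3827 -0.6219] w 0.259
R [[0.001, -0.999, 0.05], [0.0, 0.05, 0.999], [-1.0, -0.001, 0.0]] q [-0.7106  0.3625  0.2808  1.6391 -0.1076  1.1544  1.1166]
wrist cartridge 0.88 [0.5494 0.2419 0.2044]
wrist cartridge 0.7 [0.4855 0.2921 0.1203]
wrist tray_in 0.77 [ 0.5361 -0.1688  0.0061]
scene cartridge 0.58 [0.5546 0.2412 0.202 ]
scene tray_in 0.85 [ 0.7587 -0.2026  0.006 ]
scene tray_in 0.71 [ 0.2945 -0.5554  0.0013]
scene lid_knob 0.59 [0.6684 0.2026 0.2015]
top cartridge 0.35 [0.4881 0.2881 0.1208]
top tray_in 0.94 [ 0.2964 -0.2574  0.001 ]
top tray_in 0.76 [ 0.2945 -0.5576  0.0037]
top lid_knob 0.86 [0.6694 0.1991 0.1999]
```

View pics/s9.png

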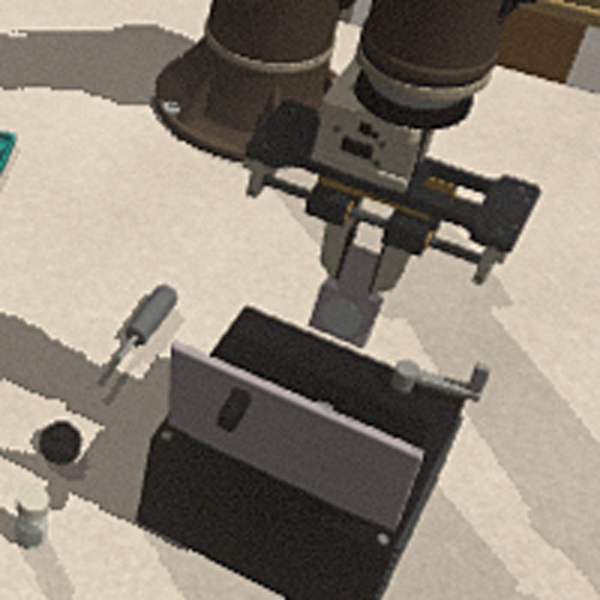

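The cartridge is clear and held. Next I'll measure its tilt from the visible body face.

```bash
cat >> h.py <<'E'
def tilt():
    s=st(); im=get_image('wrist'); w=cloud(im,s); M=R.from_rotvec(s['ee_rot']).as_matrix(); g=np.array(s['position'])+M[:,0]*.159
    d=w-g; t=d@M   # tool coords from grasp point
    m=(t[...,0]>.034)&(t[...,0]<.068)&(abs(t[...,2])<.02)&(abs(t[...,1])<.05)
    q=d[m]; c=np.median(q,0); 
    for _ in range(4):
        c=q.mean(0); n=np.linalg.svd(q-c,full_matrices=False)[2][2]; r=(q-c)@n; q=q[abs(r)<max(.0015,2*r.std())] if r.std()>.001 else q
    if n[0]<0:n=-n
    print('pts',m.sum(),len(q),'centre rel grasp',c,'normal',n,'tilt deg about hy',np.degrees(np.arctan2(-n[2],n[0])),'rms',((q-c)@n).std(),'z',g[2]+c[2])
    return im
E
python3 - <<'E'
from h import *
tilt()
E
```

```text
pts 653 653 centre rel grasp [-0.0031  0.0001 -0.0473] normal [ 0.9867 -0.0464  0.1558] tilt deg about hy -8.974903814829402 rms 0.00038920749584281383 z 0.22110893503331572
```

>>> arm_command(
  motion=[
    [0, 0, -2, -40, 0, 0, 0],
    [0, 0, -2, -50, 0, 0, 0],
    [0, 0, -2, -50, 0, 0, 0],
    [0, 0, -2, -50, 0, 0, 0],
    [0, 0, -2, -50, 0, 0, 0],
  ],
)

```text
clock: 20.68
position: [0.5386, -0.0017, 0.428]
ee_rot: [-1.172, 1.232, 1.172]
force: [0.3, -0.0, -1.8]
width: 0.258
```

>>> arm_command(
  motion=[
    [0, 0, -2, -50, 0, 0, 0],
    [0, 0, -2, -50, 0, 0, 0],
    [0, 0, -2, -50, 0, 0, 0],
    [0, 0, -15, -22, 0, 0, 4.5],
    [0, 0, -12, 0, 0, 0, 4.5],
  ],
)

```text
clock: 21.3
position: [0.5628, -0.1763, 0.4273]
ee_rot: [-1.087, 1.348, 1.285]
force: [0.4, -0.1, -1.8]
width: 0.261
```

```bash
python3 - <<'E'
from h import *
show(); im=tilt(); save(im,'w10.png')
for n in ['cartridge','tray_in']:
        for r in pinpoint('wrist',n)[:2]: print(n,round(r['p'],2),np.array(r['point']))
E
```

```text
t 21.3 pos [ 0.5628 -0.1763  0.4273] rv [-1.087   1.3476  1.2851] F [ 0.3552 -0.0955 -1.8132] w 0.261
R [[-0.158, -0.986, 0.054], [0.008, 0.054, 0.999], [-0.987, 0.158, -0.001]] q [-0.1015  0.4265  0.4481  1.5861 -0.1412  1.3239  1.8865]
pts 644 644 centre rel grasp [-0.0104  0.0006 -0.0464] normal [ 0.9986 -0.0526 -0.0016] tilt deg about hy 0.09330051871592254 rms 0.00040226235905830394 z 0.2239228991773819
cartridge 0.66 [ 0.4599  0.0483 -0.0042]
cartridge 0.57 [ 0.5368 -0.1747  0.2009]
tray_in 0.98 [ 0.2955 -0.2569  0.0009]
tray_in 0.96 [ 0.5208 -0.4438  0.0047]
```

>>> arm_command(
  motion=[
    [0, 49.4, -7.8, 0, 0, 0, 0],
    [0, 49.4, -7.8, 0, 0, 0, 0],
    [0, 49.4, -7.8, 0, 0, 0, 0],
    [0, 19.8, -3.1, 0, 0, 0, 0],
    [0, 0, 0, 0, 0, 0, 0],
  ],
)

```text
clock: 22.08
position: [0.5621, -0.1729, 0.2559]
ee_rot: [-1.09, 1.345, 1.289]
force: [0.7, 0.7, -1.1]
width: 0.26
```

```bash
python3 - <<'E'
from h import *
s=st();show(s); im=tilt()
im=get_image('scene'); w=cloud(im); cv2.imwrite('pics/s11.png',cv2.resize(im['frame'][130:280,230:400,::-1],None,fx=4,fy=4,interpolation=cv2.INTER_CUBIC))
for c in ['wrist','scene','top']:
    if c!='scene': get_image(c)
    for r in pinpoint(c,'cartridge')[:2]: print(c,round(r['p'],2),np.array(r['point']))
E
```

```text
t 22.075 pos [ 0.5621 -0.1729  0.2559] rv [-1.0898  1.3445  1.289 ] F [ 0.6812  0.7364 -1.0574] w 0.26
R [[-0.158, -0.986, 0.05], [0.008, 0.049, 0.999], [-0.987, 0.158, 0.0]] q [-0.0625  0.5997  0.3896  1.7745 -0.2187  0.9721  1.9409]
pts 646 646 centre rel grasp [-0.0105  0.0005 -0.0462] normal [ 0.9989 -0.0463 -0.0016] tilt deg about hy 0.09445109869280047 rms 0.0004026933147938844 z 0.052693570979009265
wrist 0.6 [ 0.5382 -0.1723  0.0315]
scene 0.65 [ 0.5383 -0.1692  0.0276]
top 0.62 [ 0.5394 -0.1759  0.0287]
```

View pics/s11.png

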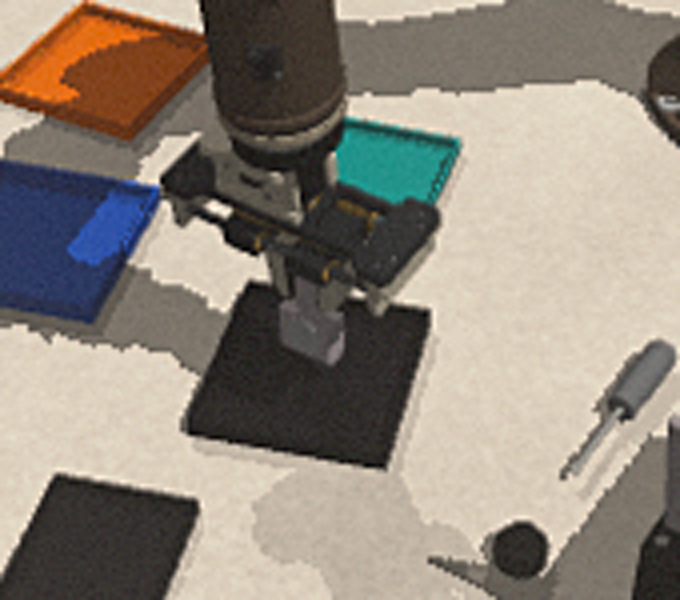

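Cartridge upright over the larger black tray, foot about 25 mm above the floor. Lowering it slowly.

>>> arm_command(
  motion=[
    [0, 10, -1.6, 0, 0, 0, 0],
    [0, 6, -1, 0, 0, 0, 0],
    [0, 3, -0.5, 0, 0, 0, 0],
    [0, 0, 0, 0, 0, 0, 0],
  ],
)

```text
clock: 22.92
position: [0.563, -0.1736, 0.2372]
ee_rot: [-1.09, 1.344, 1.288]
force: [-0.1, 0.1, -0.7]
width: 0.26
```

>>> arm_command(
  motion=[
    [0, 2, -0.3, 0, 0, 0, 0],
    [0, 1, -0.2, 0, 0, 0, 0],
    [0, 0, 0, 0, 0, 0, 0],
  ],
)

```text
clock: 23.3
position: [0.5631, -0.1736, 0.2346]
ee_rot: [-1.091, 1.344, 1.287]
force: [-0.4, -0.1, -1.1]
width: 0.262
```

>>> arm_command(
  motion=[
    [0, 1, -0.2, 0, 0, 0, 0],
    [0, 1, -0.2, 0, 0, 0, 0],
    [0, 0, 0, 0, 0, 0, 0],
  ],
)

```text
clock: 23.68
position: [0.5632, -0.1735, 0.2325]
ee_rot: [-1.091, 1.344, 1.288]
force: [-0.3, 0.2, -1.0]
width: 0.261
```

>>> arm_command(
  motion=[
    [0, 1, -0.2, 0, 0, 0, 0],
    [0, 1, -0.2, 0, 0, 0, 0],
    [0, 0, 0, 0, 0, 0, 0],
  ],
)

```text
clock: 24.05
position: [0.5632, -0.1736, 0.2304]
ee_rot: [-1.09, 1.344, 1.288]
force: [-0.3, 0.5, -0.9]
width: 0.258
```

>>> arm_command(
  motion=[
    [0, 0.7, -0.1, 0, 0, 0, 0],
    [0, 0.7, -0.1, 0, 0, 0, 0],
    [0, 0, 0, 0, 0, 0, 0],
  ],
)

```text
clock: 24.42
position: [0.5634, -0.1737, 0.2302]
ee_rot: [-1.091, 1.343, 1.287]
force: [-2.3, 0.3, 10.3]
width: 0.26
```

>>> arm_command(
  motion=[
    [0, 0.7, -0.1, 0, 0, 0, 0],
    [0, 0.7, -0.1, 0, 0, 0, 0],
    [0, 0, 0, 0, 0, 0, 0],
  ],
)

```text
clock: 24.8
position: [0.5639, -0.1738, 0.2299]
ee_rot: [-1.092, 1.342, 1.286]
force: [-1.7, 1.8, 21.6]
width: 0.261
```

>>> arm_command(
  motion=[
    [0, -1.6, 0.3, 0, 0, 0, 0],
    [0, -0.5, 0, 0, 0, 0, 0],
    [0, 0, 0, 0, 0, 0, 0],
  ],
  newtons=5,
)

```text
clock: 25.18
position: [0.5633, -0.1736, 0.2298]
ee_rot: [-1.091, 1.344, 1.287]
force: [0.3, 1.0, 3.0]
width: 0.263
```

>>> arm_command(
  motion=[
    [30, 0, 0, 0, 0, 0, 0],
    [40, 0, 0, 0, 0, 0, 0],
    [60, 0, 0, 0, 0, 0, 0],
    [60, 0, 0, 0, 0, 0, 0],
  ],
)

```text
clock: 25.68
position: [0.5632, -0.1736, 0.2298]
ee_rot: [-1.091, 1.344, 1.287]
force: [0.5, 0.4, -0.0]
width: 0.599
```

```bash
python3 - <<'E'
from h import *
show(); tilt()
E
```

```text
t 25.675 pos [ 0.5632 -0.1736  0.2298] rv [-1.0906  1.344   1.2875] F [ 0.5435  0.3658 -0.0175] w 0.599
R [[-0.156, -0.986, 0.05], [0.008, 0.05, 0.999], [-0.988, 0.157, -0.0]] q [-0.0524  0.6351  0.3772  1.7889 -0.2338  0.9218  1.9513]
pts 710 633 centre rel grasp [-0.0043 -0.0005 -0.0483] normal [ 0.54   -0.0292  0.8411] tilt deg about hy -57.29812921164901 rms 0.005415957213786702 z 0.024450427695209595
```

>>> arm_command(
  motion=[
    [60, -25, 0, 0, 0, 0, 0],
    [60, -45, 0, 0, 0, 0, 0],
    [60, -55, 0, 0, 0, 0, 0],
    [60, -50, 0, 0, 0, 0, 0],
    [60, 0, 0, 0, 0, 0, 0],
  ],
)

```text
clock: 26.35
position: [0.5917, -0.1756, 0.4068]
ee_rot: [-1.095, 1.34, 1.281]
force: [-0.7, -0.2, -0.0]
width: 0.648
```

```bash
python3 - <<'E'
from h import *
s=st();show(s)
for c in ['wrist','scene','top']:
    im=get_image(c); w=cloud(im,s)
    if c=='scene': cv2.imwrite('pics/s12.png',cv2.resize(im['frame'][130:330,240:500,::-1],None,fx=3,fy=3,interpolation=cv2.INTER_CUBIC))
    for n in ['cartridge','lid_knob','latch_tab','vial','thumbnut','driver']:
        for r in pinpoint(c,n)[:2]: print(c,n,round(r['p'],2),np.array(r['point']))
    for a,b in [(.03,.044),(.06,.095)]:
        m=(w[...,2]>a)&(w[...,2]<b)&(abs(w[...,0]-.538)<.05)&(abs(w[...,1]+.173)<.05); print(a,m.sum(),w[m].mean(0) if m.any() else '',w[m].max(0) if m.any() else '')
E
```

```text
t 26.35 pos [ 0.5917 -0.1756  0.4068] rv [-1.0955  1.3396  1.2814] F [-0.7178 -0.1776 -0.0382] w 0.648
R [[-0.149, -0.988, 0.05], [0.006, 0.05, 0.999], [-0.989, 0.149, -0.001]] q [-0.0934  0.4863  0.44    1.5457 -0.1664  1.2998  1.8928]
wrist cartridge 0.72 [ 0.5366 -0.1699  0.009 ]
wrist lid_knob 0.28 [ 0.4618  0.049  -0.0035]
wrist latch_tab 0.51 [0.5609 0.2416 0.0042]
wrist thumbnut 0.81 [ 0.6111  0.0494 -0.0029]
wrist driver 0.74 [ 0.4595  0.0445 -0.0052]
0.03 269 [ 0.5347 -0.1726  0.0429] [ 0.5472 -0.1496  0.044 ]
0.06 154 [ 0.5361 -0.1719  0.0792] [ 0.5396 -0.1601  0.0835]
scene cartridge 0.53 [ 0.536  -0.1698  0.006 ]
scene lid_knob 0.94 [0.6701 0.2029 0.2026]
scene latch_tab 0.78 [0.4793 0.3453 0.1391]
scene vial 0.44 [0.7115 0.0666 0.0023]
scene thumbnut 0.48 [ 0.6112  0.0401 -0.0035]
scene driver 0.53 [0.4569 0.0449 0.0006]
0.03 60 [ 0.5421 -0.1687  0.0376] [ 0.5499 -0.1493  0.044 ]
0.06 59 [ 0.5374 -0.1716  0.0741] [ 0.5418 -0.1597  0.086 ]
top cartridge 0.41 [ 0.5374 -0.1751  0.0005]
top lid_knob 0.56 [0.668  0.197  0.2018]
top latch_tab 0.68 [0.4746 0.3486 0.1411]
top vial 0.66 [0.7122 0.0665 0.0018]
top vial 0.56 [ 0.5382 -0.1738  0.004 ]
0.03 28 [ 0.5328 -0.1714  0.04  ] [ 0.5471 -0.1499  0.0438]
0.06 22 [ 0.535  -0.173   0.0792] [ 0.5385 -0.1623  0.0882]
```

View pics/s12.png

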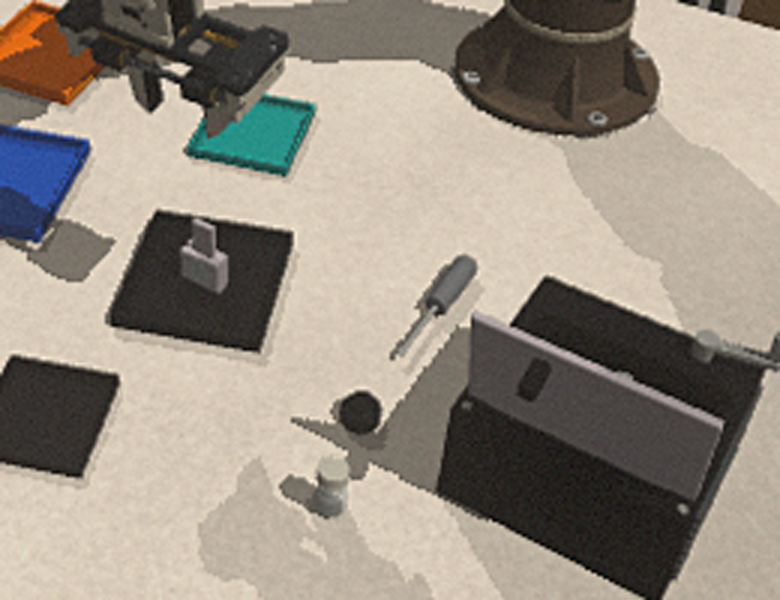

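The cartridge stands upright near the centre of the larger black tray. Its blade top is at about 82 mm, which is the 4 mm floor plus the 78 mm cartridge. The lid and latch are still open, and the small things are where they were. Handing in.

```bash
python3 -c "
from h import *
print(arm.sign_off())"
```

```text
the job is handed in; nothing more can be done
None
```

The job is handed in at about 26.5 s on the robot clock, out of 72 s allowed. The filter cartridge stands upright in the larger black tray, with the latch aside and the lid open. The hand-in reported no verdict.

**What I did**
- **Latch:** I pushed the tab round with the closed fingers to about 1.7 rad, near its stop.
- **Lid:** I lifted it by the knob to about 1.8 rad and left it leaning back.
- **Cartridge:** I pinched the blade and rocked it about 20 mm towards the hinge and 25 mm away from it. A light pull then brought it out. During the rocking and lifting, the wrist readings stayed at or below about 15 N.
- **Placing:** It came out leaning about 9° in the grip, so I tilted the tool to straighten it before lowering it. It met the tray floor slightly hard, about 22 N at the wrist. I eased off before opening the fingers.

**Last checks**
- **Cartridge:** The pictures show it upright near the tray's centre. Its body top is at about 44 mm and its blade top at about 82 mm, as expected if it stands on the floor. The networks put its foot between 0 and 9 mm high, within their usual scatter.
- **Latch and lid:** Both are unchanged since I opened them.
- **Small things:** The jar, nut and screwdriver are where they started, within measuring error.
- **Robot:** The gripper is clear of everything.
- **Failed check:** A tilt measurement just after release gave a meaningless value because the surface fit picked up other points. I relied on the heights and the final picture instead.

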